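Close the quick-release clamp on a plaster sprig mould

TASK

Get the two-part plaster sprig mould clamped shut: leave the red cam lever open while you turn the black four-armed nut until the two mould halves just touch, without tightening it any further. Then push the red lever round against its firm resistance until it is fully home and stays there, so that the seam is shut tight. Leave the glaze pots, the teacup and the pencil round the clamp where they are.

Things in the scene. Friction and masses are not known exactly. Their poses are not given: they have to be found in the camera images.
- frame: the clamp, fixed to the table: grey base plate 120 x 200 x 12 mm, upright aluminium end plates and a white plaster mould in two halves (plates' tops at 118 mm). Origin on the table under the seam face of the fixed half. A tie rod runs along the frame's y axis, 62 mm high, below the mould; the star nut is at its +y end, the red lever at its -y end, frame -x looks to the robot
- seam_fixed (a point): top middle of the seam face of the fixed mould half (frame x 0, y 0, height 117 mm). Each half is 90 mm wide (x), 40 mm thick (y)
- seam_moving (a point): top middle of the seam face of the moving mould half, 117 mm high. Its y in the frame is the open seam: 5 to 14 mm at the start, 0 when the halves touch. The moving half slides along y, backed by a coil spring (9 N/mm, 13 mm travel) between its end plate and the nut's collar
- nut (a joint): turn of the star nut, rad, 0 to 9, growing as it tightens: arms on the frame's -x side go down. One rad moves the moving half 2.5 mm towards the fixed one until they touch; further turning only winds up the spring. At 0 the arms point along frame +x, +z, -x, -z. It stays where it is left; turning takes about 8 N at an arm's end
- nut_centre (a point): centre of the star nut on the tie rod's axis, 62 mm high, 90 to 118 mm from the fixed seam face along frame +y. Four round arms 10 mm thick, 90 degrees apart, in the plane square to frame y, with 15 mm ball ends, reach 52 mm from the axis; hub 34 mm across. Towards the mould a collar (30 mm across) lies 14 mm from the arms' plane; the end posts there are 45 mm high
- nut_arm (a point): centre of the ball end of one arm of the star nut, 45 mm from nut_centre
- lever (a joint): swing of the red cam lever, rad: 0 = open, along frame -y; 1.8 = home at its stop, along frame +x and 13 degrees on towards +y. Swings level, counter-clockwise from above. The cam draws the rod: 6 mm by 0.55, 10 mm by 1.0, 12 mm at the top at 1.6, then it snaps home. Set right it takes about 8 N at 80 mm from the pin; over 3 mm too tight the spring goes solid; too loose it closes slackly
- lever_pin (a point): axis of the lever's upright pin, 84 mm from the seam along the frame's -y, 62 mm above the table. A steel yoke (44 mm along x) spans the lever above and below its bar, up to 45 mm from the pin; push the lever farther out than that
- lever_tip (a point): tip of the lever's round bar (16 mm thick), 108 mm from lever_pin, at the same height of 62 mm
- pot_cobalt: small white glaze pot with a blue band and lid, 48 mm across, 56 mm high, stands left of the clamp; origin under its centre; not to be disturbed
- pot_celadon: small white glaze pot with a green band and lid, 48 mm across, 66 mm high, stands right of the clamp; origin under its centre; not to be disturbed
- teacup: blue and white porcelain teacup, 67 x 87 x 55 mm, stands behind and left of the clamp; origin under its centre; not to be disturbed
- pencil: green pencil lying on the table right of the clamp, 170 mm long, 8 mm thick; origin under its middle; not to be disturbed

How it is judged:
By the outcome, as a careful person would: the job done as asked, in the order asked, and still so for the second after the job is handed in, with the robot touching nothing.
It also fails if it takes over 72 s, if anything falls off the work surface, if the arm or the gripper's body presses on something with over 40 N, if the wrist force passes 120 N, or if a joint passes its speed limit or range.

ROBOT

A 6-joint arm with a two-finger parallel gripper is mounted at the origin on a cart in front of the work surface, level with it; the furniture and walls round the work are solid. World frame = base frame: x ahead of the robot, y to its left, z up, the work surface at z = 0. Lengths are in m, angles in rad, forces in N, time in s.
With the tool pointing down it reaches from about 0.375 to 0.9 m from the base axis. Payload 3.1 kg.
Tool frame: the origin (TCP) lies midway between the tips of the shut fingers; the grasp point (between the pads) lies 19 mm behind it; z points along the fingers, y is the line along which they close (so a half turn about z gives the same grasp; the last joint's range is limited). The gripper opens to 87 mm and grips with 3 to 60 N. Pads are 19 mm wide; open, the fingers measure 117 mm over their backs; the gripper's body (75 mm by 190 mm) begins 51 mm behind the grasp point.
Start: joints at [-1.425, 0.527, 1.433, -0, 1.181, -0.178], TCP at [0.199, -0.592, 0.192] pointing down, gripper open.
Joint ranges: [-3.08, 3.08], [-0.75, 2.2], [0.22, 2.44], [-1.43, 4.57], [0, 2.65], [-2.85, 2.85]. Speed limits (rad/s): [2.79, 2.79, 3.14, 3.14, 3.14, 3.14].

INTERFACE

Orientations are given as a unit quaternion [w, x, y, z].
In Python, from workcell import manip gives the robot as it stands.
- The arm moves only by the tool drive_tool, never from a script. Its argument "increments" is a list of rows, each a list of 6 numbers: the shift along the tool's x, y, z as a fraction of full scale, then the turn, a rotation vector about the tool's x, y, z as a fraction of full scale. A call has 1 to 20 rows; each row shifts and turns the commanded pose from where the row before left it, along the tool's axes as they then stand; what a row does not reach is not made up. Full scale, the value 1, is 0.04 m for a shift and 90 degrees for a turn. A row lasts 1/10 s, in which the tool goes at most 50 mm and 8.59 degrees, less where a joint would pass 70% of its speed; a pose out of reach is approached as far as the arm can. A call with a number of a shift or a turn outside -1 to 1 is refused whole. A call with a gripper value outside its range is refused whole. "claw" is the finger opening in mm, from 0 to 87, set as the call begins (left out, the last holds). The fingers move at their own pace and stop on an object; "newtons" is the grip in N (left out, the last holds). Time passes only in rows, so rows that do not move let the fingers close. It gives the time, the measured TCP pose, the force, the opening and the grip force at its end, in the units of the state.
- manip.sense(): the state, without advancing time (a new reading comes with each control period).
- manip.get_image(name): name is "scene" or "top" or "wrist"; returns a dict with "pixels" (480x640x3 uint8, red, green, blue), "intrinsics" (3x3 intrinsics, pixels), "world_to_cam" (4x4, takes a point from world to camera coordinates); the wrist camera has in their place "hand_eye" (4x4, takes a point from camera to tool coordinates, whose origin is the TCP and whose axes are the flange's). Camera axes: x right, y up, looking along -z (the intrinsics and any distortion apply to the point x, -y, -z); pixel columns grow to the right and rows downward; lengths in m; the calibration is good to about 2 mm. The wrist camera is an equidistant fisheye: a pixel r from the principal point sees the ray r / f radians off the axis. A picture is of the moment at which its call begins: read the wrist's pose just before it. There is no depth.
- manip.close_job(): hands the job in; it is judged then, once.
The state is a dict: "time": time; "qpos": joint angles; "joint_vel": joint speeds; "joint_torque": joint torques, N m; "position": TCP position; "ee_rot": TCP orientation; "wrist_force": force on the tool from outside, world axes, zero at the start; "torque": the same for the moment, N m; "finger_gap": opening from 0.0 (shut) to 1.0 (fully open); "grasp_force": force on a finger pad.
Only numpy, scipy, OpenCV 4.12 (cv2) and the standard library are available. Lean on these libraries where they do the work, as an engineer would, in place of code of your own. Each camera call takes 0.05 s, during which the arm holds its last target. There are 200 camera calls.

## Working session

There is one attempt and no reset: what is moved stays moved. The work goes in short steps, Python scripts to look and compute and a tool call to move; the robot and the scene stay as the last step left them, time stands still between calls to the robot, and variables do not carry over. Pictures are saved under pics/ and viewed, at most 10 in all, crops included, and the job is handed in when it is done.

Besides the shell and the picture viewer there is one more tool, called as name([rows], argument=value, ...), one row to a line, values as JSON. drive_tool: Moves the arm, as the interface text tells. Its arguments: {"type":"object","properties":{"increments":{"type":"array"},"claw":{"type":"number"},"newtons":{"type":"number"}},"required":["increments"]}

```bash
mkdir -p pics; ls
python3 - <<'E'
from workcell import manip
import cv2,numpy as np
s=manip.sense();print({k:np.round(v,3).tolist() for k,v in s.items()})
for n in("scene","top"):
    d=manip.get_image(n);cv2.imwrite(f"pics/{n}0.png",d["pixels"][:,:,::-1]);np.savez(f"{n}0.npz",**d)
    print(n,d["intrinsics"].tolist(),np.round(d["world_to_cam"],3).tolist())
E
```

```text
pics
{'time': 0.0, 'qpos': [-1.424, 0.528, 1.434, 0.0, 1.181, -0.179], 'joint_vel': [0.0, -0.0, -0.001, 0.0, 0.002, -0.001], 'joint_torque': [-0.001, -44.004, -17.659, 0.063, 0.058, -0.0], 'position': [0.199, -0.592, 0.191], 'ee_rot': [-0.001, 0.987, 0.162, 0.0], 'wrist_force': [-0.939, -0.014, -0.644], 'torque': [0.051, 0.037, 0.01], 'grasp_force': 0.0, 'finger_gap': 0.994}
scene [[475.5476067860686, 0.0, 312.9817235834211], [0.0, 475.5476067860686, 237.94079358111657], [0.0, 0.0, 1.0]] [[0.897, -0.442, 0.021, -0.512], [0.194, 0.435, 0.88, -0.172], [-0.398, -0.785, 0.475, -0.964], [0.0, 0.0, 0.0, 1.0]]
top [[604.3081256015304, 0.0, 317.41054515191144], [0.0, 604.3081256015304, 235.73795687204293], [0.0, 0.0, 1.0]] [[-0.002, -1.0, 0.011, -0.04], [0.999, -0.002, 0.049, -0.568], [-0.049, 0.011, 0.999, -1.459], [0.0, 0.0, 0.0, 1.0]]
```

View pics/scene0.png

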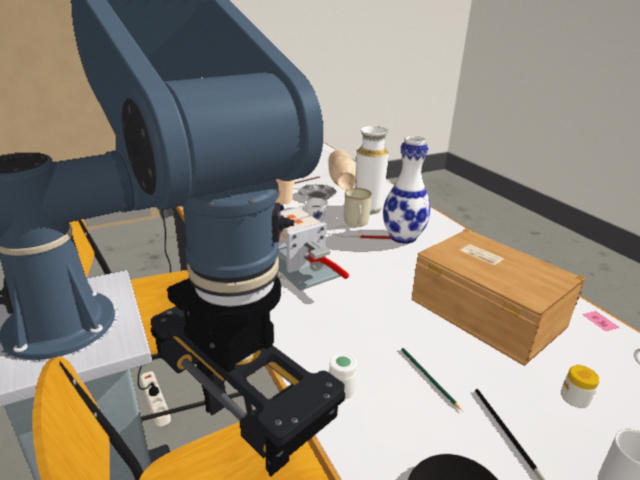

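View pics/top0.png

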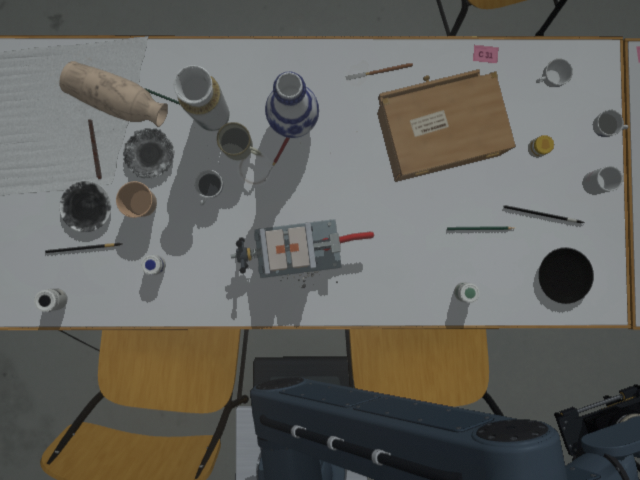

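The top view shows the clamp near (295,248), with the black star nut at its left (241,253). The red lever points right, with its tip at about (373,235), and there is free space above it. I'll zoom in and measure.

```bash
cat > h.py <<'E'
import numpy as np,cv2
from workcell import manip
def ray(d,u,v):
    K=d["intrinsics"];W=d["world_to_cam"];R=W[:3,:3];t=W[:3,3]
    p=np.linalg.solve(K,[u,v,1.]);p=np.array([p[0],-p[1],-p[2]])
    return -R.T@t,R.T@p
def onz(d,u,v,z):
    o,r=ray(d,u,v);return o+r*(z-o[2])/r[2]
def px(d,P):
    W=d["world_to_cam"];p=W[:3,:3]@np.asarray(P)+W[:3,3];q=d["intrinsics"]@np.array([p[0],-p[1],-p[2]]);return q[:2]/q[2]
E
python3 - <<'E'
from h import *
d=dict(np.load("top0.npz"));im=d["pixels"]
c=im[205:300,215:385];cv2.imwrite("pics/top_zoom.png",cv2.resize(c[:,:,::-1],None,fx=4.7,fy=4.7,interpolation=cv2.INTER_CUBIC))
h=cv2.cvtColor(im,cv2.COLOR_RGB2HSV)
m=((h[...,0]<6)|(h[...,0]>174))&(h[...,1]>180)&(h[...,2]>90);m[:205]=0;m[300:]=0;m[:,:300]=0;m[:,385:]=0
y,x=np.nonzero(m);print(len(x),x.min(),x.max(),y.min(),y.max())
for u in range(x.min(),x.max()+1,6): print(u,y[x==u].mean(),onz(d,u,y[x==u].mean(),.062).round(4))
E
```

```text
Traceback (most recent call last):
ValueError: zero-size array to reduction operation minimum which has no identity
```

View pics/top_zoom.png

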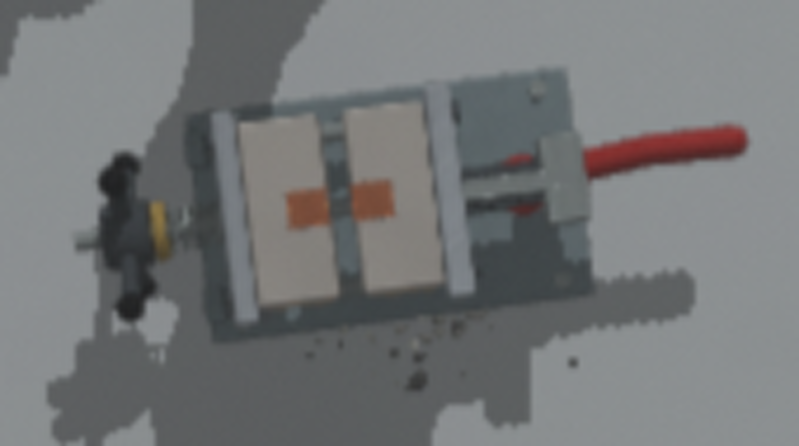

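The crop shows the seam with the fixed half's face running from crop (345,110) to (362,293) and the moving face from (318,114) to (340,303). The nut is at about (130,235), with its ends near (120,165) and (130,308). The lever tip is at (747,138).

Run:
```python
from h import *
d=dict(np.load("top0.npz"));im=d["pixels"]
def q(a,z): return onz(d,215+(a[0]+.5)/4.7-.5,205+(a[1]+.5)/4.7-.5,z)
A,B=q((345,110),.117),q((362,293),.117);C,D=q((318,114),.117),q((340,303),.117)
P,Q=q((443,83),.118),q((462,293),.118);E,F=q((222,112),.118),q((245,320),.118)
for n,a,b in(("fix",A,B),("mov",C,D),("plateR",P,Q),("plateL",E,F)):
    v=a-b;print(n,a.round(4),b.round(4),np.linalg.norm(v).round(4),np.degrees(np.arctan2(v[1],v[0])).round(2))
for n,a,z in(("bTR",(567,70),.012),("bBR",(593,293),.012),("bTL",(188,115),.012),("bBL",(213,340),.012),("leverstart",(590,160),.066),("tip",(746,138),.066),("nut",(130,235),.062)): print(n,q(a,z).round(4))
h=cv2.cvtColor(im,cv2.COLOR_RGB2HSV)
m=(((h[...,0]<8)|(h[...,0]>172))&(h[...,1]>150)).astype(np.uint8);m[:205]=0;m[300:]=0;m[:,:335]=0;m[:,385:]=0
y,x=np.nonzero(m);print(len(x))
for u in sorted(set(x))[::6]: print(u,onz(d,u,y[x==u].mean(),.062).round(4))
for n,p in(("cob",(152,263)),("cel",(467,291)),("penc",(447,230)),("penc2",(513,229))): print(n,onz(d,*p,.05 if n[0]=='c' else .005).round(3))
```

```text
fix [0.5806 0.0265 0.117 ] [0.4924 0.0183 0.117 ] 0.0886 5.3
mov [0.5787 0.0395 0.117 ] [0.4876 0.0289 0.117 ] 0.0917 6.65
plateR [ 0.5935 -0.0208  0.118 ] [ 0.4923 -0.0298  0.118 ] 0.1016 5.06
plateL [0.5797 0.0857 0.118 ] [0.4796 0.0744 0.118 ] 0.1007 6.41
bTR [ 0.6077 -0.0851  0.012 ]
bBR [ 0.4918 -0.0981  0.012 ]
bTL [0.5846 0.1119 0.012 ]
bBL [0.468  0.0986 0.012 ]
leverstart [ 0.5585 -0.0942  0.066 ]
tip [ 0.5694 -0.1724  0.066 ]
nut [0.5215 0.1361 0.062 ]
101
340 [ 0.559  -0.0941  0.062 ]
346 [ 0.5613 -0.1082  0.062 ]
352 [ 0.5649 -0.1224  0.062 ]
358 [ 0.5672 -0.1366  0.062 ]
364 [ 0.5672 -0.1508  0.062 ]
370 [ 0.5695 -0.165   0.062 ]
cob [0.502 0.351 0.05 ]
cel [ 0.434 -0.396  0.05 ]
penc [ 0.582 -0.36   0.005]
penc2 [ 0.584 -0.523  0.005]
```

drive_tool([
  [0,0,-0.2,0,0,-0.0862],
  [0,0,-0.2,0,0,-0.0862],
  [0,0,-0.2,0,0,-0.0862],
  [0,0,-0.2,0,0,-0.0862],
  [0,0,-0.2,0,0,-0.0862],
  [0,0,-0.2,0,0,-0.0862],
  [0,0,-0.2,0,0,-0.0862],
  [0,0,-0.2,0,0,-0.0862],
  [0,0,-0.2,0,0,-0.0862],
  [0,0,-0.2,0,0,-0.0862],
], claw=0, newtons=20)

```text
time: 1.1
position: [0.1994, -0.5918, 0.2715]
ee_rot: [-0.001, 0.666, 0.746, 0.0]
wrist_force: [0.0, 0.2, -0.0]
finger_gap: 0.169
grasp_force: 0.0
```

drive_tool([
  [0.8,0.55,0,0,0,0],
  [0.8,0.55,0,0,0,0],
  [0.8,0.55,0,0,0,0],
  [0.8,0.55,0,0,0,0],
  [0.8,0.55,0,0,0,0],
  [0.8,0.55,0,0,0,0],
  [0.8,0.55,0,0,0,0],
  [0.8,0.55,0,0,0,0],
  [0.8,0.55,0,0,0,0],
  [0.8,0.55,0,0,0,0],
  [0.8,0.55,0,0,0,0],
  [0.8,0.55,0,0,0,0],
  [0.8,0.55,0,0,0,0],
  [0.8,0.55,0,0,0,0],
  [0.8,0.55,0,0,0,0],
  [0.8,0.55,0,0,0,0],
  [0.8,0.55,0,0,0,0],
  [0.8,0.55,0,0,0,0],
  [0,0,0,0,0,0],
  [0,0,0,0,0,0],
])

```text
time: 3.1
position: [0.5306, 0.0237, 0.2712]
ee_rot: [-0.0, 0.667, 0.745, -0.001]
wrist_force: [-0.4, -0.3, -0.1]
finger_gap: 0.004
grasp_force: 0.0
```

```bash
cat >> h.py <<'E'
from scipy.spatial.transform import Rotation as Ro
def wsnap(f):
    s=manip.sense();d=manip.get_image("wrist")
    w,x,y,z=s["ee_rot"];T=np.eye(4);T[:3,:3]=Ro.from_quat([x,y,z,w]).as_matrix();T[:3,3]=s["position"]
    np.savez(f+".npz",T=T,**d);cv2.imwrite(f"pics/{f}.png",d["pixels"][:,:,::-1]);return s
def wonz(d,u,v,z):
    K=d["intrinsics"];C=d["T"]@d["hand_eye"]
    a=np.array([(u-K[0,2])/K[0,0],(v-K[1,2])/K[1,1]]);r=np.linalg.norm(a)+1e-12
    p=np.array([np.sin(r)*a[0]/r,-np.sin(r)*a[1]/r,-np.cos(r)]);p=C[:3,:3]@p;o=C[:3,3]
    return o+p*(z-o[2])/p[2]
def st():
    s=manip.sense();print({k:np.round(s[k],4).tolist() for k in("time","position","ee_rot","qpos","wrist_force")})
E
python3 -c "
from h import *
wsnap('w1');st();d=np.load('w1.npz');print(d['intrinsics'],d['hand_eye'].round(3))"
```

```text
{'time': 3.15, 'position': [0.5304, 0.0229, 0.2713], 'ee_rot': [-0.0005, 0.6676, 0.7445, -0.0007], 'qpos': [-0.1671, 0.3116, 1.564, -0.0007, 1.2675, -0.2756], 'wrist_force': [-0.2251, -0.4849, 0.2012]}
[[371.64829954   0.         321.58982753]
 [  0.         371.64829954 241.14615222]
 [  0.           0.           1.        ]] [[-0.     0.97   0.244  0.066]
 [ 1.     0.     0.001 -0.   ]
 [ 0.001  0.244 -0.97  -0.192]
 [ 0.     0.     0.     1.   ]]
```

View pics/w1.png

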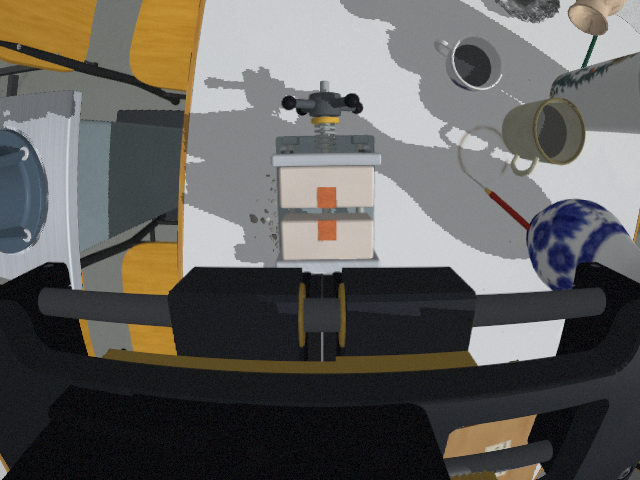

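The wrist view shows the seam gap between rows 208 and 219, at columns 280–375. The nut hub is near (322,105), with balls near (289,102) and (353,103). I'll zoom and measure.

Run:
```python
from h import *
d=dict(np.load("w1.npz"));im=d["pixels"]
c=im[75:270,255:395];cv2.imwrite("pics/w1z.png",cv2.resize(c[:,:,::-1],None,fx=3,fy=3,interpolation=cv2.INTER_CUBIC)[:600])
g=cv2.cvtColor(im,cv2.COLOR_RGB2GRAY).astype(float)
for u in(290,300,310,345,355,365):
    col=g[195:232,u-3:u+4].mean(1);thr=(col.max()+col.min())/2;i=np.nonzero(col<thr)[0]
    a=i[0]-(thr-col[i[0]])/(col[i[0]-1]-col[i[0]]);b=i[-1]+(thr-col[i[-1]])/(col[i[-1]+1]-col[i[-1]])
    P,Q=wonz(d,u,195+a,.117),wonz(d,u,195+b,.117);print(u,(195+a).round(1),(195+b).round(1),P.round(4),Q.round(4),np.linalg.norm(P-Q).round(4))
for p in((280,210),(374,210),(282,245),(374,245)): print(wonz(d,*p,.117).round(4))
print(wonz(d,322,104,.062).round(4))
```

```text
290 207.4 220.9 [0.4988 0.0321 0.117 ] [0.5    0.0192 0.117 ] 0.013
300 207.5 220.6 [0.5082 0.033  0.117 ] [0.5095 0.0204 0.117 ] 0.0127
310 207.5 220.8 [0.5176 0.034  0.117 ] [0.5189 0.0213 0.117 ] 0.0128
345 206.7 220.1 [0.5503 0.0384 0.117 ] [0.5519 0.0257 0.117 ] 0.0129
355 206.4 220.2 [0.5597 0.0398 0.117 ] [0.5614 0.0266 0.117 ] 0.0133
365 206.7 220.1 [0.5692 0.0407 0.117 ] [0.5709 0.0278 0.117 ] 0.0129
[0.4895 0.0286 0.117 ]
[0.5782 0.0385 0.117 ]
[ 0.4944 -0.0053  0.117 ]
[0.583  0.0045 0.117 ]
[0.5174 0.1386 0.062 ]
```

View pics/w1z.png

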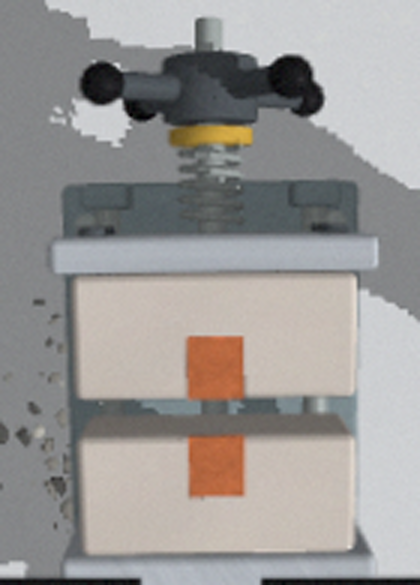

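The zoom shows a gap of about 12–13 mm. The nut has two upper arms (balls at crop (102,83) and (290,75)) and two lower ones (143,105), (310,98). I'll solve their angles by intersecting the rays with the nut plane.

```bash
cat >> h.py <<'E'
O=np.array([.5363,.0233,0]);YAW=np.radians(6.5)
XH=np.array([np.cos(YAW),np.sin(YAW),0]);YH=np.array([-np.sin(YAW),np.cos(YAW),0])
def fr(P): P=np.asarray(P)-O;return np.array([P@XH,P@YH,P[2]])
def wplane(d,u,v,yf):
    a=wonz(d,u,v,0.);b=wonz(d,u,v,.1);fa,fb=fr(a),fr(b);t=(yf-fa[1])/(fb[1]-fa[1]);return fa+t*(fb-fa)
E
python3 - <<'E'
from h import *
d=dict(np.load("w1.npz"))
for yf in(.108,.112,.116):
  for n,(u,v) in dict(UL=(102,83),UR=(290,75),LL=(143,105),LR=(310,98)).items():
    p=wplane(d,255+u/3,75+v/3,yf);print(yf,n,p.round(4),"r",np.hypot(p[0],p[2]-.062).round(4),"phi",np.degrees(np.arctan2(-p[0],p[2]-.062)).round(1))
s=manip.sense();print(fr(s["position"]).round(4))
E
```

```text
0.108 UL [-0.0336  0.108   0.145 ] r 0.0896 phi 22.0
0.108 UR [0.0182 0.108  0.1604] r 0.1001 phi -10.5
0.108 LL [-0.0253  0.108   0.0834] r 0.0331 phi 49.7
0.108 LR [0.0288 0.108  0.1055] r 0.0522 phi -33.5
0.112 UL [-0.0364  0.112   0.1139] r 0.0633 phi 35.0
0.112 UR [0.0205 0.112  0.1308] r 0.0718 phi -16.6
0.112 LL [-0.0272  0.112   0.0462] r 0.0315 phi 120.1
0.112 LR [0.0322 0.112  0.0705] r 0.0333 phi -75.2
0.116 UL [-0.0391  0.116   0.0827] r 0.0443 phi 62.1
0.116 UR [0.0228 0.116  0.1011] r 0.0453 phi -30.3
0.116 LL [-0.0292  0.116   0.009 ] r 0.0605 phi 151.1
0.116 LR [0.0355 0.116  0.0355] r 0.0443 phi -126.8
[-0.0059  0.0003  0.2713]
```

drive_tool([
  [0.72,0.38,0,0,0,0],
  [0.72,0.38,0,0,0,0],
  [0.72,0.38,0,0,0,0],
  [0.72,0.38,0,0,0,0],
  [0,0,0.8,0,0,0],
  [0,0,0.8,0,0,0],
  [0,0,0.8,0,0,0],
  [0,0,0.8,0,0,0],
  [0,0,0.8,0,0,0],
  [0,0,0.5,0,0,0],
  [0,0,0,0,0,0],
])

```text
time: 4.25
position: [0.5761, 0.1421, 0.0888]
ee_rot: [-0.003, 0.669, 0.743, -0.003]
wrist_force: [0.0, -0.5, 0.3]
finger_gap: 0.006
grasp_force: 0.0
```

drive_tool([
  [0,-0.2,0,0,0,0],
  [0,-0.2,0,0,0,0],
  [0,-0.2,0,0,0,0],
  [0,-0.2,0,0,0,0],
  [0,0,0,0,0,0],
])

```text
time: 4.75
position: [0.5456, 0.1407, 0.0925]
ee_rot: [-0.0, 0.668, 0.744, -0.0]
wrist_force: [-1.0, 0.8, 0.7]
finger_gap: 0.004
grasp_force: 0.0
```

Run:
```python
from h import *
s=wsnap("w2");st();print(fr(s["position"]).round(4))
d=np.load("w2.npz");cv2.imwrite("pics/w2z.png",d["pixels"][180:440,160:480,::-1])
```

```text
{'time': 4.8, 'position': [0.5467, 0.1408, 0.0925], 'ee_rot': [0.0002, 0.6678, 0.7443, 0.0002], 'qpos': [0.0541, 0.5818, 1.6767, -0.0, 0.8826, -0.0542], 'wrist_force': [0.7934, -0.4738, 0.3681]}
[0.0225 0.1156 0.0925]
```

View pics/w2.png

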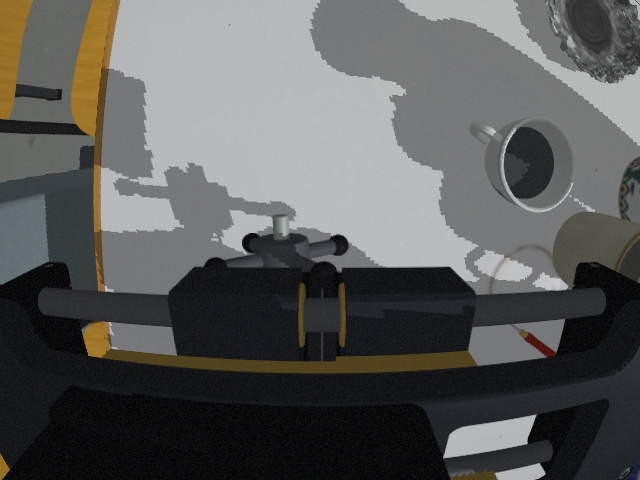

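The wrist view shows balls at (215,265), (250,242), (340,243) and (322,270), the last one just past the finger. I'll check the nut plane and phase.

Run:
```python
from h import *
d=dict(np.load("w2.npz"))
for yf in(.110,.116,.122,.128):
  for u,v in((215,266),(250,243),(340,244),(322,271)):
    p=wplane(d,u,v,yf);print(yf,(u,v),p.round(4),"r",np.hypot(p[0],p[2]-.062).round(4),"phi",np.degrees(np.arctan2(-p[0],p[2]-.062)).round(1))
```

```text
0.11 (215, 266) [-0.0465  0.11    0.0638] r 0.0465 phi 87.8
0.11 (250, 243) [-0.0346  0.11    0.0044] r 0.0672 phi 149.0
0.11 (340, 244) [0.0361 0.11   0.0088] r 0.0642 phi -145.8
0.11 (322, 271) [0.0223 0.11   0.0732] r 0.025 phi -63.4
0.116 (215, 266) [-0.0407  0.116   0.0823] r 0.0455 phi 63.5
0.116 (250, 243) [-0.0298  0.116   0.0279] r 0.0453 phi 138.9
0.116 (340, 244) [0.035  0.116  0.0319] r 0.0461 phi -130.7
0.116 (322, 271) [0.0224 0.116  0.0909] r 0.0365 phi -37.7
0.122 (215, 266) [-0.0349  0.122   0.1008] r 0.0522 phi 41.9
0.122 (250, 243) [-0.0249  0.122   0.0514] r 0.0271 phi 113.1
0.122 (340, 244) [0.0339 0.122  0.0551] r 0.0346 phi -101.6
0.122 (322, 271) [0.0224 0.122  0.1086] r 0.0517 phi -25.7
0.128 (215, 266) [-0.0291  0.128   0.1193] r 0.0643 phi 26.9
0.128 (250, 243) [-0.0201  0.128   0.0749] r 0.0239 phi 57.4
0.128 (340, 244) [0.0328 0.128  0.0782] r 0.0365 phi -63.7
0.128 (322, 271) [0.0225 0.128  0.1264] r 0.0682 phi -19.2
```

View pics/w2z.png

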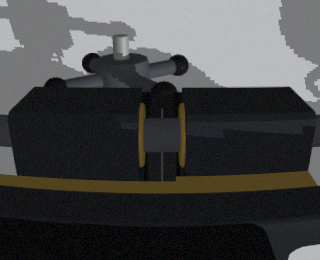

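```bash
cat >> h.py <<'E'
def tri(d1,p1,d2,p2):
    L=[]
    for d,p in((d1,p1),(d2,p2)):
        a=wonz(d,*p,0.);b=wonz(d,*p,.1);L.append((a,(b-a)/np.linalg.norm(b-a)))
    A=sum(np.eye(3)-np.outer(r,r) for _,r in L);B=sum((np.eye(3)-np.outer(r,r))@a for a,r in L)
    P=np.linalg.solve(A,B);return P,[np.linalg.norm(np.cross(P-a,r)) for a,r in L]
E
python3 - <<'E'
from h import *
d1=dict(np.load("w1.npz"));d2=dict(np.load("w2.npz"))
for n,a,b in(("UL",(289,102.7),(215,266)),("LL",(302.7,110),(250,243)),("LR",(358.3,107.7),(340,244)),("UR",(351.7,100),(322,271)),("rodend",(325,82),(281,218))):
    P,e=tri(d1,a,d2,b);p=fr(P);print(n,p.round(4),np.round(e,4),np.degrees(np.arctan2(-p[0],p[2]-.062)).round(1),np.hypot(p[0],p[2]-.062).round(4))
# pixel of the world point given frame
g=cv2.cvtColor(d2["pixels"][225:300,190:370],cv2.COLOR_RGB2BGR).astype(float)
cv2.imwrite("pics/w2n.png",np.clip(cv2.resize(g,None,fx=4,fy=4)*3,0,255))
t=dict(manip.get_image("top"));c=t["pixels"][215:285,215:300]
cv2.imwrite("pics/t2.png",cv2.resize(c[:,:,::-1],None,fx=6,fy=6,interpolation=cv2.INTER_CUBIC))
a=cv2.imread("pics/w2n.png");b=cv2.imread("pics/t2.png")[:300];cv2.imwrite("pics/both.png",np.vstack([a,cv2.copyMakeBorder(b,0,0,0,a.shape[1]-b.shape[1],0)]))
E
```

```text
UL [-0.0397  0.1162  0.0836] [0.0007 0.0007] 61.4 0.0452
LL [-0.0294  0.1148  0.0247] [0.0011 0.0011] 141.8 0.0475
LR [0.0353 0.1163 0.0332] [0.0004 0.0004] -129.2 0.0456
UR [0.0229 0.117  0.0942] [0.0005 0.0005] -35.4 0.0395
rodend [-0.0025  0.1407  0.0635] [0. 0.] 58.0 0.0029[ WARN:0@0.364] global loadsave.cpp:1063 imwrite_ Unsupported depth image for selected encoder is fallbacked to CV_8U.
```

View pics/both.png

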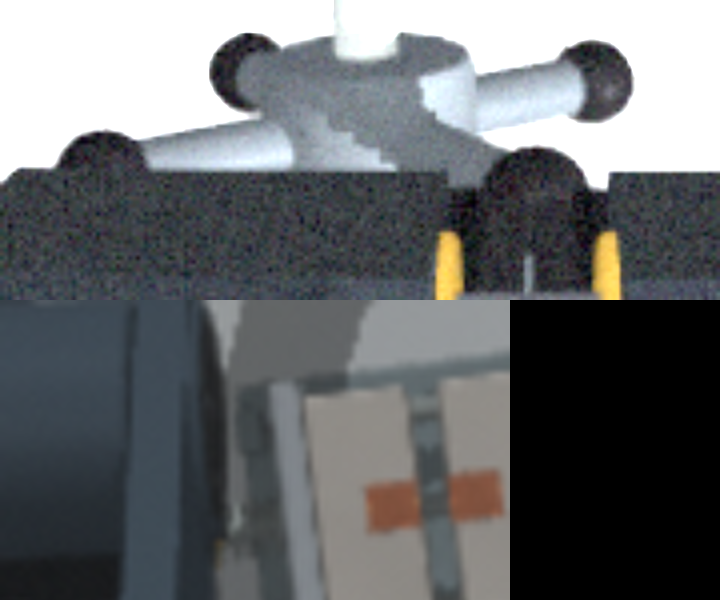

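The ball at (323,272) shows in front of the fingers and centred on them, with no contact force. I'll nudge a little further and look at the force and the nut's phase.

drive_tool([
  [0,-0.15,0,0,0,0],
  [0,-0.15,0,0,0,0],
  [0,0,0,0,0,0],
])

```text
time: 5.15
position: [0.5339, 0.1394, 0.0916]
ee_rot: [-0.001, 0.668, 0.744, -0.001]
wrist_force: [0.4, 0.0, 0.6]
finger_gap: 0.006
grasp_force: 0.0
```

Run:
```python
from h import *
s=wsnap("w3");st();print(fr(s["position"]).round(4))
d=np.load("w3.npz");g=d["pixels"][215:300,170:370,::-1].astype(float)
cv2.imwrite("pics/w3n.png",np.clip(cv2.resize(g,None,fx=4,fy=4)*3,0,255).astype(np.uint8))
```

```text
{'time': 5.2, 'position': [0.5346, 0.1394, 0.0917], 'ee_rot': [-0.0003, 0.6679, 0.7443, -0.0003], 'qpos': [0.0528, 0.5708, 1.7066, -0.0, 0.865, -0.0554], 'wrist_force': [-0.5216, -0.1623, 0.2543]}
[0.0107 0.1156 0.0916]
```

View pics/w3n.png

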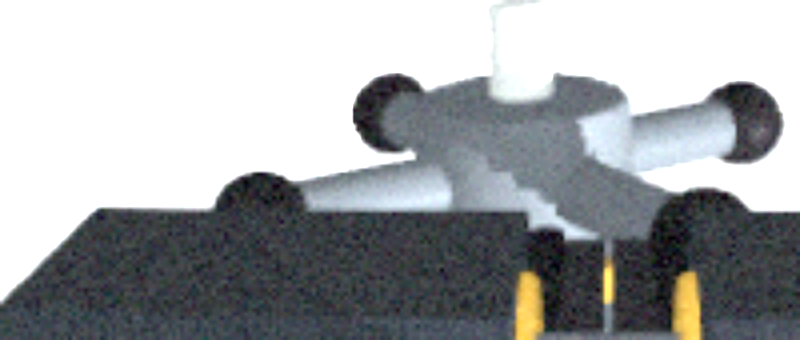

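The ball has passed in front of the finger, so the finger is too far toward the mould (−y). I'll lift, shift 10 mm in +y, and retry.

drive_tool([
  [0,0,-0.75,0,0,0],
  [0.25,1.0,0,0,0,0],
  [0,0.1,0.45,0,0,0],
  [0,0,0.4,0,0,0],
  [0,0,0,0,0,0],
  [0,-0.2,0,0,0,0],
  [0,-0.2,0,0,0,0],
  [0,-0.2,0,0,0,0],
  [0,-0.2,0,0,0,0],
])

```text
time: 6.1
position: [0.5454, 0.1506, 0.0886]
ee_rot: [0.0, 0.668, 0.744, 0.0]
wrist_force: [-1.2, 0.1, 0.7]
finger_gap: 0.001
grasp_force: 0.0
```

Run:
```python
from h import *
s=wsnap("w4");st();print(fr(s["position"]).round(4))
d=np.load("w4.npz");g=d["pixels"][205:300,170:370,::-1].astype(float)
cv2.imwrite("pics/w4n.png",np.clip(cv2.resize(g,None,fx=4,fy=4)*3,0,255).astype(np.uint8))
```

```text
{'time': 6.15, 'position': [0.5434, 0.1505, 0.0883], 'ee_rot': [-0.0008, 0.6678, 0.7443, -0.0008], 'qpos': [0.072, 0.5884, 1.6791, -0.0001, 0.8763, -0.0362], 'wrist_force': [-1.1183, -0.0232, 0.0003]}
[0.0235 0.1254 0.0886]
```

```bash
cat >> h.py <<'E'
def balls(f,r0=150,r1=266):
    d=dict(np.load(f+".npz"));g=d["pixels"].max(2).astype(int);m=((g<48)).astype(np.uint8);m[:r0]=0;m[r1:]=0;m[:,:200]=0;m[:,440:]=0
    m=cv2.morphologyEx(m,cv2.MORPH_OPEN,np.ones((3,3)))
    n,l,s,c=cv2.connectedComponentsWithStats(m)
    for i in range(1,n):
        if s[i,4]>60: print(f,s[i,:4],s[i,4],c[i].round(1),end=" ");print(wplane(d,*c[i],.116).round(4))
E
python3 -c "
from h import *
for f in('w2','w3','w4'):balls(f)
d=np.load('w4.npz')['pixels'].max(2)
print(d[250:300:2,300:346:2])"
```

```text
w2 [242 233  63  22] 647 [266.9 241.8] [-0.0178  0.116   0.0246]
w2 [330 235  18  20] 231 [339.7 244.1] [0.0347 0.116  0.0322]
w2 [288 254  43  12] 271 [304.7 261.6] [0.012  0.116  0.0733]
w2 [206 258  20   8] 138 [215.7 262. ] [-0.0426  0.116   0.0743]
w3 [258 234  67  21] 754 [284.5 242.4] [-0.0166  0.116   0.0258]
w3 [348 236  17  20] 219 [357.  244.5] [0.0349 0.116  0.0325]
w3 [308 252  24  14] 219 [318.3 260.4] [0.0083 0.116  0.07  ]
w3 [225 258  21   8] 134 [235.2 262.1] [-0.0419  0.116   0.0735]
w4 [241 248  64  18] 717 [267.9 257.4] [-0.0155  0.116   0.0275]
w4 [328 250  19  16] 204 [338.3 257.6] [0.0348 0.116  0.0285]
[[109 121 124 120 120 122 119 125 121 119 119 123 119 123 120 117  84  48
   28  72 110 163 186]
 [ 39  49  97 119 120 116 123 120 123 121 119 119 122 123 115  52  19  17
    8  21  22  32 152]
 [ 37  40  37 114 118 122 121 119 119 122 118 121 121 116  33  21  18  13
   19  17  22  21  17]
 [ 37  39  42  84 123 122 121 119 121 121  77  62  37  37  41  43  35  21
   21  16  24  21  25]
 [ 41  43  72  79 119  88  79  56  46  47  41  47  52  53  56  59  59  25
   
[... 1260 characters left out ...]
 10  15  67  80  31]
 [ 74  82  66   3  14  17  18  17  17  21  17  21  22  22  17  15   9   4
   20  20  78  83  46]
 [ 84  84  65  19  15  13  17  13  24  25  23  13  15  18   7  20  18  15
   18  37  78  87  60]
 [ 83  83  66  18  17  23  17  21  13  19  19  18  20  24  22  17  21   8
   14  43  81  89  69]
 [ 90  85  69  15   9  17  18  20  11  21  13  21  11  25  22  21  26  10
    8  46  77  89  87]
 [ 91  88  69  19  12  17  17  25  19  20  10  20  20  22  20  19  20  18
   10  45  79  87  91]
 [ 89  89  78  16  24  20  20  19  17  18  19  22  19  19  18  23  17  19
   19  57  79  90  89]
 [ 92  84  60  33  35  37  37  37  39  35  38  37  38  32  36  37  32  35
   36  41  70  86  89]]
```

The slit between the fingers is see-through, so everything fits the real tips passing above the ball, meaning they sit higher than I assumed. I'll go back to the right, lower 23 mm, and push while watching the force.

drive_tool([
  [-0.1,0.4,0,0,0,0],
  [-0.1,0.4,0,0,0,0],
  [0,0,0.3,0,0,0],
  [0,0,0.3,0,0,0],
  [0,0,0,0,0,0],
  [0,-0.15,0,0,0,0],
  [0,-0.15,0,0,0,0],
  [0,-0.15,0,0,0,0],
])

```text
time: 6.95
position: [0.5623, 0.1444, 0.0644]
ee_rot: [0.002, 0.668, 0.744, 0.002]
wrist_force: [7.4, 2.2, -4.0]
finger_gap: 0.006
grasp_force: 3.4
```

drive_tool([
  [0,-0.15,0,0,0,0],
  [0,-0.15,0,0,0,0],
])

```text
time: 7.15
position: [0.5589, 0.1437, 0.0671]
ee_rot: [0.008, 0.668, 0.744, 0.008]
wrist_force: [13.5, 2.9, 5.4]
finger_gap: 0.002
grasp_force: 6.8
```

Run:
```python
from h import *
s=wsnap("w5");st();print(fr(s["position"]).round(4));balls("w5")
```

```text
{'time': 7.2, 'position': [0.5586, 0.1436, 0.0675], 'ee_rot': [0.0078, 0.6681, 0.744, 0.0084], 'qpos': [0.0576, 0.6254, 1.6804, 0.001, 0.8129, -0.0504], 'wrist_force': [10.5024, 3.4549, 2.5382]}
[0.0361 0.1171 0.0671]
w5 [220 244  60  22] 774 [246.7 255.4] [-0.0125  0.116   0.0281]
w5 [312 249  21  17] 267 [322.7 257. ] [0.0371 0.116  0.0334]
```

drive_tool([
  [0,-0.15,-0.04,0,0,0],
  [0,-0.15,-0.04,0,0,0],
  [0,-0.15,-0.04,0,0,0],
  [0,-0.15,-0.04,0,0,0],
])

```text
time: 7.6
position: [0.5383, 0.1403, 0.0757]
ee_rot: [0.01, 0.668, 0.744, 0.01]
wrist_force: [10.1, -1.2, 6.1]
finger_gap: 0.007
grasp_force: 5.5
```

Run:
```python
from h import *
s=wsnap("w6");st();print(fr(s["position"]).round(4));balls("w6")
```

```text
{'time': 7.65, 'position': [0.5358, 0.1401, 0.0755], 'ee_rot': [0.0091, 0.6677, 0.7444, 0.0083], 'qpos': [0.0546, 0.5897, 1.7354, -0.0015, 0.7919, -0.0528], 'wrist_force': [8.5088, -1.8097, 11.0434]}
[0.0152 0.116  0.0757]
w6 [261 243  56  23] 600 [284.4 252.5] [-0.0084  0.116   0.0344]
w6 [354 253  24  13] 237 [366.3 259.6] [0.0427 0.116  0.0527]
w6 [207 258  18   8] 121 [215.6 262. ] [-0.0497  0.116   0.0543]
```

drive_tool([
  [0,-0.15,0.05,0,0,0],
  [0,-0.15,0.05,0,0,0],
  [0,-0.15,0.05,0,0,0],
  [0,-0.15,0.05,0,0,0],
])

```text
time: 8.05
position: [0.51, 0.1373, 0.0655]
ee_rot: [0.007, 0.668, 0.744, 0.006]
wrist_force: [10.1, -1.1, 1.7]
finger_gap: 0.0
grasp_force: 4.9
```

Run:
```python
from h import *
s=wsnap("w7");st();print(fr(s["position"]).round(4));balls("w7")
```

```text
{'time': 8.1, 'position': [0.5086, 0.137, 0.0649], 'ee_rot': [0.0068, 0.6675, 0.7445, 0.0056], 'qpos': [0.0519, 0.5842, 1.8038, -0.0023, 0.736, -0.0554], 'wrist_force': [8.8807, -3.3507, 1.2297]}
[-0.0133  0.1163  0.0655]
w7 [271 246 118  20] 1228 [331.2 258.4] [-0.0072  0.116   0.038 ]
```

drive_tool([
  [-0.03,-0.15,0,0,0,0],
  [-0.03,-0.15,0,0,0,0],
  [-0.03,-0.15,0,0,0,0],
  [0,-0.1,0,0,0,0],
  [0,0,0,0,0,0],
])

```text
time: 8.6
position: [0.4836, 0.1317, 0.0644]
ee_rot: [0.004, 0.668, 0.744, 0.003]
wrist_force: [2.9, 0.7, 4.8]
finger_gap: 0.002
grasp_force: 2.9
```

drive_tool([
  [0,0.4,0,0,0,0],
  [0,0.1,-0.7,0,0,0],
  [0,0,-0.7,0,0,0],
  [0,0,0,0,0,0],
])

```text
time: 9.0
position: [0.5021, 0.1341, 0.1218]
ee_rot: [0.003, 0.668, 0.744, 0.003]
wrist_force: [0.0, 0.1, 0.4]
finger_gap: 0.002
grasp_force: 0.0
```

Run:
```python
from h import *
s=wsnap("w8");st();print(fr(s["position"]).round(4));balls("w8",100)
```

```text
{'time': 9.05, 'position': [0.5007, 0.134, 0.1202], 'ee_rot': [0.0016, 0.6678, 0.7443, 0.0016], 'qpos': [0.0458, 0.4874, 1.7736, -0.0, 0.8761, -0.0624], 'wrist_force': [0.1035, 0.4432, -0.2428]}
[-0.0214  0.114   0.1218]
w8 [304 228  66  19] 562 [329.4 235.4] [-0.0154  0.116   0.0415]
w8 [386 230  15  17] 154 [394.  236.9] [0.0327 0.116  0.0479]
w8 [360 244  46  22] 578 [383.3 256.9] [0.0159 0.116  0.0996]
w8 [283 249  23  17] 338 [294.3 257.5] [-0.0382  0.116   0.0992]
```

drive_tool([
  [-0.03,0.95,0,0,0,0],
  [-0.03,0.95,0,0,0,0],
  [0,0,0.7,0,0,0],
  [0,0,0.7,0,0,0],
  [0,0,0,0,0,0],
  [-0.01,-0.2,0,0,0,0],
  [-0.01,-0.2,0,0,0,0],
  [-0.01,-0.2,0,0,0,0],
  [-0.01,-0.2,0,0,0,0],
  [-0.01,-0.2,0,0,0,0],
  [-0.01,-0.2,0,0,0,0],
  [-0.01,-0.2,0,0,0,0],
  [-0.01,-0.2,0,0,0,0],
])

```text
time: 10.35
position: [0.5228, 0.1295, 0.0676]
ee_rot: [0.009, 0.668, 0.744, 0.008]
wrist_force: [9.7, -1.2, 1.5]
finger_gap: 0.008
grasp_force: 4.8
```

drive_tool([
  [-0.01,-0.2,0,0,0,0],
  [-0.01,-0.2,0,0,0,0],
  [-0.01,-0.2,0,0,0,0],
  [0,-0.15,0,0,0,0],
  [0,0,0,0,0,0],
  [0,0.4,0,0,0,0],
  [0,0.1,-0.7,0,0,0],
  [0,0,-0.7,0,0,0],
  [0,0,0,0,0,0],
])

```text
time: 11.25
position: [0.5051, 0.1276, 0.1229]
ee_rot: [0.004, 0.668, 0.744, 0.003]
wrist_force: [-0.0, 0.2, -0.1]
finger_gap: 0.005
grasp_force: 0.0
```

Run:
```python
from h import *
s=wsnap("w9");st();print(fr(s["position"]).round(4));balls("w9",100)
```

```text
{'time': 11.3, 'position': [0.5037, 0.1275, 0.1212], 'ee_rot': [0.0023, 0.6678, 0.7443, 0.0022], 'qpos': [0.0326, 0.4865, 1.7711, -0.0, 0.8776, -0.0756], 'wrist_force': [-0.1126, -0.2803, -0.6445]}
[-0.0192  0.1071  0.1229]
w9 [299 224  66  18] 537 [324.5 231.1] [-0.017   0.116   0.0586]
w9 [381 225  15  17] 152 [389.5 232.1] [0.0288 0.116  0.0632]
w9 [355 241  49  25] 675 [382.8 253.3] [0.0149 0.116  0.1166]
w9 [281 244  22  22] 407 [291.8 254.5] [-0.036   0.116   0.1174]
```

drive_tool([
  [0,0.93,0,0,0,0],
  [0,0.93,0,0,0,0],
  [0,0,0.7,0,0,0],
  [0,0,0.7,0,0,0],
  [0,0,0,0,0,0],
  [-0.01,-0.2,0,0,0,0],
  [-0.01,-0.2,0,0,0,0],
  [-0.01,-0.2,0,0,0,0],
  [-0.01,-0.2,0,0,0,0],
  [-0.01,-0.2,0,0,0,0],
  [-0.01,-0.2,0,0,0,0],
  [-0.01,-0.2,0,0,0,0],
  [-0.01,-0.2,0,0,0,0],
  [-0.01,-0.2,0,0,0,0],
  [-0.01,-0.2,0,0,0,0],
  [0,0,0,0,0,0],
  [0,0,0,0,0,0],
])

```text
time: 13.0
position: [0.5058, 0.1226, 0.066]
ee_rot: [0.007, 0.668, 0.744, 0.007]
wrist_force: [7.6, 0.5, 0.7]
finger_gap: 0.008
grasp_force: 4.0
```

drive_tool([
  [0,0.3,0,0,0,0],
  [0,0.1,-0.8,0,0,0],
  [0,0.1,-1,0,0,0],
  [-0.5,0,-1,0,0,0],
  [-0.8,0,-1,0,0,0],
  [-0.8,0,-1,0,0,0],
  [-0.5,0,-0.3,0,0,0],
  [0,0,0,0,0,0],
  [0,0,0,0,0,0],
])

```text
time: 13.9
position: [0.527, 0.0234, 0.2645]
ee_rot: [-0.001, 0.668, 0.744, 0.0]
wrist_force: [-0.6, 0.1, 0.3]
finger_gap: 0.005
grasp_force: 0.0
```

```bash
cat >> h.py <<'E'
def gap(f):
    d=dict(np.load(f+".npz"));g=cv2.cvtColor(d["pixels"],cv2.COLOR_RGB2GRAY).astype(int)
    for x in(-.03,-.02,.02,.03):
        K=d["intrinsics"];C=np.linalg.inv(d["T"]@d["hand_eye"]);o=[]
        for y in np.arange(-.012,.026,.001):
            P=C@np.append(O+XH*x+YH*y+[0,0,.117],1);p=np.array([P[0],-P[1],-P[2]]);t=np.arctan2(np.hypot(*p[:2]),p[2]);uv=K[:2,2]+K[0,0]*t*p[:2]/np.hypot(*p[:2])
            o.append(cv2.getRectSubPix(g.astype(np.float32),(3,1),tuple(map(float,uv)))[0].mean())
        print(x,np.round(o).astype(int))
E
python3 - <<'E'
from h import *
s=wsnap("w10");st();print(fr(s["position"]).round(4));balls("w10",20)
print("y -12..25 mm");gap("w1");gap("w10")
E
```

```text
{'time': 13.95, 'position': [0.5266, 0.024, 0.2637], 'ee_rot': [-0.0013, 0.6679, 0.7442, -0.0004], 'qpos': [-0.1671, 0.3141, 1.5829, 0.0007, 1.2474, -0.2754], 'wrist_force': [0.5108, -0.8175, -0.6648]}
[-0.0092  0.0011  0.2645]
w10 [353 105  15  19] 202 [359.4 113.2] [ 0.0398  0.116  -0.0338]
w10 [289 106  15  18] 190 [296.4 114. ] [-0.0428  0.116  -0.0412]
y -12..25 mm
-0.03 [191 192 190 191 192 191 191 192 192 192 188 167 143 115 105 103 103 101
 100  96  89  85  85  85  94 142 178 185 186 186 186 186 186 187 186 188
 188 188]
-0.02 [190 190 190 190 190 191 190 190 190 191 189 168 146 120 106 102 102 101
 101 100 106 119 129 132 129 157 180 184 187 187 187 188 188 189 188 188
 187 187]
0.02 [192 191 193 192 191 192 191 190 191 192 189 177 157 133 111 103 102 103
 103 104 118 129 133 135 135 140 166 185 189 192 191 191 192 191 193 193
 193 192]
0.03 [191 191 191 192 190 191 191 192 191 192 190 180 159 137 113 104 103 102
 101 105 121 144 152 153 152 146 166 183 190 193 192 190 191 192 192 191
 192 193]
-0.03 [190 191 190 191 191 190 191 192 191 190 182 165 141 133 157 178 185 186
 187 187 187 187 187 186 188 187 187 188 188 187 188 189 189 189 190 190
 190 191]
-0.02 [188 190 189 190 190 189 190 190 190 190 182 166 143 122 150 179 185 186
 185 188 185 187 188 188 187 186 186 186 186 187 187 186 188 187 188 187
 188 189]
0.02 [191 191 192 191 192 191 190 191 191 190 190 176 157 130 142 173 188 191
 192 192 191 191 192 192 192 191 191 191 192 192 192 193 191 192 192 190
 192 192]
0.03 [191 191 191 191 190 191 192 192 191 192 191 178 158 134 125 169 187 190
 190 191 191 191 192 192 192 192 192 191 192 191 192 193 192 192 191 192
 191 192]
```

drive_tool([
  [-0.84,0.1,0.5,0,0,0],
  [-0.84,0.1,0.8,0,0,0],
  [0,0,0.8,0,0,0],
  [0,0,0.8,0,0,0],
  [0,0,0,0,0,0],
  [0,0,0,0,0,0],
])

```text
time: 14.55
position: [0.5424, -0.0416, 0.1474]
ee_rot: [-0.002, 0.667, 0.745, -0.001]
wrist_force: [0.6, -0.1, 0.4]
finger_gap: -0.0
grasp_force: 0.0
```

```bash
cat >> h.py <<'E'
def wpx(d,P):
    K=d["intrinsics"];C=np.linalg.inv(d["T"]@d["hand_eye"]);P=C@np.append(P,1);p=np.array([P[0],-P[1],-P[2]])
    t=np.arctan2(np.hypot(*p[:2]),p[2]);return K[:2,2]+K[0,0]*t*p[:2]/np.hypot(*p[:2])
def prof(f,X=(-.033,-.025,.025,.033),y0=-.004,y1=.009):
    d=dict(np.load(f+".npz"));g=cv2.cvtColor(d["pixels"],cv2.COLOR_RGB2GRAY).astype(np.float32)
    for x in X: print(x,*[int(cv2.getRectSubPix(g,(7,1),tuple(map(float,wpx(d,O+XH*x+YH*y+[0,0,.117]))))[0].mean()) for y in np.arange(y0,y1,.0005)])
E
python3 - <<'E'
from h import *
s=wsnap("w11");st();print(fr(s["position"]).round(4))
d=dict(np.load("w11.npz"));u=wpx(d,O+[0,0,.117]);print(u);prof("w11")
u=u.astype(int);c=d["pixels"][u[1]-30:u[1]+30,u[0]-80:u[0]+80,::-1];cv2.imwrite("pics/w11z.png",cv2.resize(c,None,fx=5,fy=5,interpolation=cv2.INTER_CUBIC))
E
```

```text
{'time': 14.6, 'position': [0.5437, -0.042, 0.1487], 'ee_rot': [-0.0001, 0.6674, 0.7447, 0.0001], 'qpos': [-0.2822, 0.4778, 1.6782, 0.0002, 0.9858, -0.3917], 'wrist_force': [-0.7687, -1.6068, 1.3157]}
[-0.0013 -0.0651  0.1474]
[324.19612067 151.28112236]
-0.033 170 171 172 168 160 151 140 128 108 114 133 151 158 161 163 164 165 165 166 165 165 165 165 165 166 165
-0.025 169 169 169 168 161 151 141 129 117 107 125 146 157 161 162 164 166 166 166 166 165 166 165 165 166 166
0.025 170 170 170 170 168 163 153 144 131 116 106 120 145 159 164 166 168 170 169 169 170 170 170 170 170 170
0.033 170 170 170 170 171 163 154 144 134 122 113 124 144 158 163 165 167 169 170 170 171 170 170 170 170 170
```

View pics/w11z.png

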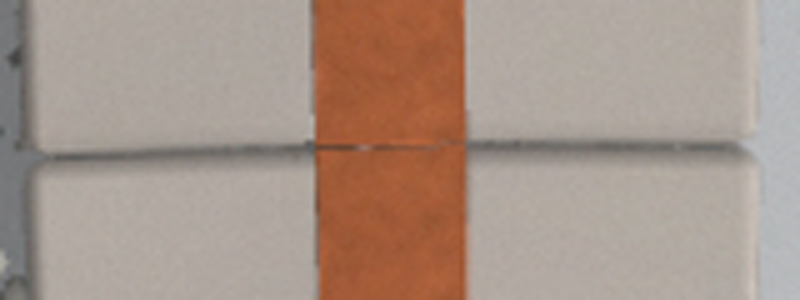

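The close-up shows the seam as a hairline (crop row ~147), so the halves are touching or within about 0.5 mm of it. I'll compare the nut's rotation with the half's travel.

Run:
```python
from h import *
d=dict(np.load("w10.npz"))
for yf in(.103,.104,.105,.106):
  for p in((359.4,113.2),(296.4,114)):
    q=wplane(d,*p,yf);print(yf,q.round(4),np.hypot(q[0]+.0025,q[2]-.06).round(4),np.degrees(np.arctan2(-q[0]-.0025,q[2]-.06)).round(1))
g=d["pixels"].max(2)
for r in range(90,132,3): print(r,g[r,280:376:3])
```

```text
0.103 [0.027  0.103  0.0965] 0.0469 -38.9
0.103 [-0.0338  0.103   0.0906] 0.0437 45.7
0.104 [0.028  0.104  0.0865] 0.0404 -48.9
0.104 [-0.0345  0.104   0.0804] 0.0379 57.5
0.105 [0.0289 0.105  0.0765] 0.0355 -62.3
0.105 [-0.0352  0.105   0.0702] 0.0342 72.6
0.106 [0.0299 0.106  0.0665] 0.0331 -78.7
0.106 [-0.0359  0.106   0.0601] 0.0334 89.9
90 [137 134 205 206 207 205 209 205 207 206 209 210 207 208 178 105 159 168
 210 210 206 208 211 209 210 208 211 208 210 208 209 210]
93 [137 136 149 204 206 208 207 206 208 208 209 208 209 208 181 107 159 167
 210 210 209 209 210 209 211 210 207 210 210 209 210 210]
96 [132 134 135 206 207 206 208 209 209 207 206 209 207 210 209  96 105 163
 209 210 210 210 207 208 208 205 207 211 208 207 208 206]
99 [136 134 134 137 137 135 188 185 183 206 208 206 209 210 208  94 105  87
 207 210 211 208 207 211 207 210 208 207 212 207 210 207]
102 [138 133 135 132 131 135 133 135 133 134 138 168 133 110 102  70  81  74
 144 155 191 207 210 210 210 207 207 208 205 211 209 209]
105 [135 136 133 172 167  93  97 136 133 134 136  45  55  53  65  74  81  73
  53  51
[... 429 characters left out ...]
  14  25  45  33 210 208]
117 [136 157 207 154  21  22  22  31  77  77  79  89  84  74  66  74  86  89
  90  69  49  54  55  53  60  49  24  26  27 181 208 209]
120 [135 208 210 208 206  15  24  49  46  45  49  46  50  59  64  77  84  88
  90  95  93  80  78  79  48  18   7 115 135 138 153 211]
123 [146 206 208 206 203 168  19  24 109 133 137  50  48  59  72  74  83  90
  92  93  94  80 135 138  99  20  96 138 134 137 138 138]
126 [140 210 206 207 207 177 135 139 136 137 138  97  72  59  57  73  79  73
  53  58  77 125 136 137 134 135 135 135 138 138 138 136]
129 [134 132 134 211 209 206 134 133 135 137 136 127 107 116 138 160 179 201
 206 212 212 139 135 139 135 136 137 137 133 136 133 135]
```

drive_tool([
  [0.84,0,-0.3,0,0,0],
  [0.84,0,0,0,0,0],
  [0.84,0,0,0,0,0],
  [0.84,0,0,0,0,0],
  [0.84,-0.07,0,0,0,0],
  [0,0,0,0,0,0],
  [0,0,0.7,0,0,0],
  [0,0,0.7,0,0,0],
  [0,0,0.5,0,0,0],
  [0,0,0.44,0,0,0],
  [0,0,0,0,0,0],
])

```text
time: 15.7
position: [0.522, 0.1234, 0.0661]
ee_rot: [-0.001, 0.668, 0.744, -0.001]
wrist_force: [-0.9, -0.4, -0.2]
finger_gap: 0.006
grasp_force: 0.0
```

Run:
```python
from h import *
st();print(fr(manip.sense()["position"]).round(4))
```

```text
{'time': 15.7, 'position': [0.522, 0.1234, 0.0661], 'ee_rot': [-0.0007, 0.6679, 0.7443, -0.0008], 'qpos': [0.0239, 0.5968, 1.7628, -0.0004, 0.7841, -0.084], 'wrist_force': [-0.9464, -0.3902, -0.1926]}
[-0.0028  0.1011  0.0661]
```

drive_tool([
  [0,-0.2,0,0,0,0],
  [0,-0.2,0,0,0,0],
  [0,-0.12,0,0,0,0],
  [0,-0.12,0,0,0,0],
  [0,-0.12,0,0,0,0],
  [0,0,0,0,0,0],
  [0,0,0,0,0,0],
])

```text
time: 16.4
position: [0.4961, 0.1205, 0.069]
ee_rot: [0.003, 0.668, 0.744, 0.003]
wrist_force: [2.5, 0.2, 7.1]
finger_gap: 0.006
grasp_force: 3.4
```

drive_tool([
  [0,0.3,0,0,0,0],
  [0,0.2,-0.8,0,0,0],
  [0,0.22,-0.6,0,0,0],
  [0,0,-0.64,0,0,0],
  [-0.83,0.02,0,0,0,0],
  [-0.83,0.02,0,0,0,0],
  [-0.83,0,0,0,0,0],
  [-0.83,0,0,0,0,0],
  [-0.83,0,0,0,0,0],
  [0,0,0,0,0,0],
  [0,0,0,0,0,0],
])

```text
time: 17.5
position: [0.5395, -0.0414, 0.1484]
ee_rot: [-0.001, 0.669, 0.744, -0.0]
wrist_force: [-1.1, 0.2, 0.1]
finger_gap: 0.006
grasp_force: 0.0
```

Run:
```python
from h import *
s=wsnap("w12");st();print(fr(s["position"]).round(4))
prof("w11");prof("w12")
```

```text
{'time': 17.55, 'position': [0.5394, -0.0406, 0.1483], 'ee_rot': [-0.0009, 0.6681, 0.7441, -0.0002], 'qpos': [-0.282, 0.4737, 1.688, 0.0005, 0.9817, -0.3899], 'wrist_force': [-0.8377, -0.0763, 0.2062]}
[-0.0041 -0.0646  0.1484]
-0.033 170 171 172 168 160 151 140 128 108 114 133 151 158 161 163 164 165 165 166 165 165 165 165 165 166 165
-0.025 169 169 169 168 161 151 141 129 117 107 125 146 157 161 162 164 166 166 166 166 165 166 165 165 166 166
0.025 170 170 170 170 168 163 153 144 131 116 106 120 145 159 164 166 168 170 169 169 170 170 170 170 170 170
0.033 170 170 170 170 171 163 154 144 134 122 113 124 144 158 163 165 167 169 170 170 171 170 170 170 170 170
-0.033 171 172 172 169 161 151 141 129 112 116 135 151 159 162 164 165 166 166 166 166 166 167 166 165 166 167
-0.025 170 170 170 167 161 152 142 131 119 114 127 149 158 161 163 165 167 166 166 166 166 167 167 166 166 167
0.025 171 170 170 170 168 162 154 144 134 119 114 127 152 161 164 167 169 170 172 171 171 171 171 171 170 171
0.033 171 171 170 170 170 166 155 146 136 122 109 115 147 160 165 166 169 170 170 170 170 170 171 170 171 171
```

The profiles before and after barely differ (≤0.1 mm), so the halves are touching and the nut is done. Next I'll work out the lever path.

Run:
```python
from h import *
d=dict(np.load("top0.npz"))
for u,v in((346,239),(358,237),(370,235.5)): print(fr(onz(d,u,v,.062)).round(4))
s=manip.sense();p=fr(s["position"])
a=np.radians(25);ty=np.array([np.cos(a),np.sin(a)]);tx=np.array([-np.sin(a),np.cos(a)])
pin=np.array([0,-.084])
def cp(t,off=.015,r=.088): return pin+r*np.array([np.sin(t),-np.cos(t)])-off*np.array([np.cos(t),np.sin(t)])
start=cp(-.0,.05);print("start",start,"now",p)
q=p[:2];e=start-q;print("to start",(e@tx/.04).round(2),(e@ty/.04).round(2),"dz",p[2]-.045)
q=start
for t in np.arange(.1,2.01,.1):
    c=cp(t);e=c-q;q=c;print(round(t,1),c.round(3),(e@tx/.04).round(2),(e@ty/.04).round(2))
```

```text
[ 0.0065 -0.1331  0.062 ]
[ 0.0079 -0.1618  0.062 ]
[ 0.0082 -0.1904  0.062 ]
start [-0.05  -0.172] now [-0.00418638 -0.06379292  0.14831262]
to start -1.97 -2.18 dz 0.10331261626186304
0.1 [-0.006 -0.173] -0.49 0.98
0.2 [ 0.003 -0.173] -0.1 0.2
0.3 [ 0.012 -0.173] -0.08 0.21
0.4 [ 0.02  -0.171] -0.06 0.22
0.5 [ 0.029 -0.168] -0.03 0.22
0.6 [ 0.037 -0.165] -0.01 0.22
0.7 [ 0.045 -0.161] 0.01 0.22
0.8 [ 0.053 -0.156] 0.03 0.22
0.9 [ 0.06 -0.15] 0.05 0.22
1.0 [ 0.066 -0.144] 0.08 0.21
1.1 [ 0.072 -0.137] 0.1 0.2
1.2 [ 0.077 -0.13 ] 0.12 0.19
1.3 [ 0.081 -0.122] 0.13 0.18
1.4 [ 0.084 -0.114] 0.15 0.16
1.5 [ 0.087 -0.105] 0.17 0.15
1.6 [ 0.088 -0.096] 0.18 0.13
1.7 [ 0.089 -0.088] 0.19 0.11
1.8 [ 0.089 -0.079] 0.2 0.09
1.9 [ 0.088 -0.07 ] 0.21 0.07
2.0 [ 0.086 -0.061] 0.22 0.05
```

drive_tool([
  [0,0,0,0,0,-0.0926],
  [0,0,0,0,0,-0.0926],
  [0,0,0,0,0,-0.0926],
  [0,0,0,0,0,0],
  [-0.66,-0.73,0,0,0,0],
  [-0.66,-0.73,0,0,0,0],
  [-0.66,-0.73,0,0,0,0],
  [0,0,0.86,0,0,0],
  [0,0,0.86,0,0,0],
  [0,0,0.86,0,0,0],
  [0,0,0,0,0,0],
  [0,0,0,0,0,0],
])

```text
time: 18.75
position: [0.5063, -0.1534, 0.0451]
ee_rot: [-0.001, 0.491, 0.871, 0.0]
wrist_force: [-0.2, -0.7, -0.5]
finger_gap: 0.003
grasp_force: 0.0
```

drive_tool([
  [-0.1,0.25,0,0,0,0],
  [-0.1,0.25,0,0,0,0],
  [-0.1,0.2,0,0,0,0],
  [-0.1,0.2,0,0,0,0],
  [-0.1,0.2,0,0,0,0],
])

```text
time: 19.25
position: [0.5558, -0.1486, 0.0457]
ee_rot: [0.001, 0.491, 0.871, 0.0]
wrist_force: [0.1, -0.1, 0.5]
finger_gap: 0.006
grasp_force: 0.0
```

Run:
```python
from h import *
st();print(fr(manip.sense()["position"]).round(4))
```

```text
{'time': 19.25, 'position': [0.5558, -0.1486, 0.0457], 'ee_rot': [0.0006, 0.4909, 0.8712, 0.0], 'qpos': [-0.4554, 0.6653, 1.6772, 0.0, 0.7978, -1.0], 'wrist_force': [0.0721, -0.099, 0.487]}
[-0.     -0.173   0.0457]
```

```bash
cat >> h.py <<'E'
def red(f):
    s=wsnap(f);d=dict(np.load(f+".npz"));h=cv2.cvtColor(d["pixels"],cv2.COLOR_RGB2HSV)
    m=(((h[...,0]<7)|(h[...,0]>173))&(h[...,1]>140)&(h[...,2]>40)).astype(np.uint8)
    n,l,st_,c=cv2.connectedComponentsWithStats(m)
    for i in range(1,n):
        if st_[i,4]>40:
            yy,xx=np.nonzero(l==i);E=[(xx[k],yy[k]) for k in(xx.argmin(),xx.argmax(),yy.argmin(),yy.argmax())]
            print("red",st_[i],[fr(wonz(d,*e,.064))[:2].round(3).tolist() for e in E])
    t=manip.get_image("top");h=cv2.cvtColor(t["pixels"],cv2.COLOR_RGB2HSV);m=((h[...,0]<8)|(h[...,0]>172))&(h[...,1]>150);m[:150]=0;m[310:]=0;m[:,310:]=m[:,310:];m[:,:300]=0;m[:,400:]=0
    y,x=np.nonzero(m)
    if len(x): print("top red",len(x),*[fr(onz(t,x[k],y[k],.062))[:2].round(3).tolist() for k in(x.argmin(),x.argmax(),y.argmin(),y.argmax())])
    print("tcp",fr(s["position"]).round(4),np.round(s["wrist_force"],1))
E
python3 -c "
from h import *
red('w13')"
```

```text
red [369  88  25  36 379] [[-0.015, -0.088], [-0.01, -0.072], [-0.011, -0.072], [-0.01, -0.091]]
red [426 119  12  24  72] [[0.015, -0.087], [0.015, -0.075], [0.015, -0.075], [0.015, -0.088]]
red [ 331  177   67   98 2888] [[0.001, -0.166], [0.012, -0.115], [-0.003, -0.115], [0.001, -0.166]]
top red 5 [0.01, -0.119] [0.013, -0.122] [0.013, -0.122] [0.006, -0.119]
tcp [-0.     -0.173   0.0457] [ 0.1 -0.1  0.5]
```

drive_tool([
  [-0.09,0.2,0,0,0,0],
  [-0.09,0.2,0,0,0,0],
  [-0.07,0.21,0,0,0,0],
])

```text
time: 19.65
position: [0.5813, -0.1446, 0.0451]
ee_rot: [0.0, 0.491, 0.871, 0.0]
wrist_force: [-0.0, 0.1, 0.3]
finger_gap: 0.0
grasp_force: 0.0
```

```bash
python3 -c "
from h import *
red('w14')"
```

```text
red [320  67  17  33 196] [[-0.015, -0.086], [-0.013, -0.073], [-0.013, -0.074], [-0.012, -0.09]]
red [370  89  17  32 186] [[0.012, -0.09], [0.013, -0.074], [0.012, -0.073], [0.012, -0.09]]
red [630 140  10  39 196] [[0.159, -0.018], [0.167, -0.015], [0.163, -0.014], [0.178, -0.033]]
red [ 278  156   71  117 3615] [[0.002, -0.172], [0.013, -0.115], [-0.003, -0.115], [0.014, -0.17]]
top red 29 [0.011, -0.134] [0.014, -0.148] [0.015, -0.141] [0.006, -0.133]
tcp [ 0.0257 -0.1719  0.0451] [-0.   0.1  0.3]
```

The lever did not move, because the finger passed over it. The true tips sit about 25 mm above the reported TCP, so I'll go back and lower 23 mm.

drive_tool([
  [0.32,-0.69,0,0,0,0],
  [0.32,-0.69,0,0,0,0],
  [0,0,0.3,0,0,0],
  [0,0,0.28,0,0,0],
  [0,0,0,0,0,0],
  [-0.1,0.2,0,0,0,0],
  [-0.1,0.2,0,0,0,0],
  [-0.1,0.2,0,0,0,0],
  [-0.1,0.2,0,0,0,0],
])

```text
time: 20.65
position: [0.5547, -0.1477, 0.0219]
ee_rot: [-0.002, 0.49, 0.871, -0.001]
wrist_force: [-6.4, 0.8, 4.1]
finger_gap: 0.005
grasp_force: 3.2
```

drive_tool([
  [-0.09,0.2,0,0,0,0],
  [-0.09,0.2,0,0,0,0],
])

```text
time: 20.85
position: [0.5685, -0.1438, 0.0214]
ee_rot: [-0.006, 0.49, 0.871, -0.001]
wrist_force: [-10.5, 1.1, 4.0]
finger_gap: -0.002
grasp_force: 4.5
```

```bash
python3 -c "
from h import *
red('w15')"
```

```text
red [344  70  25  53 437] [[-0.014, -0.089], [-0.011, -0.072], [-0.012, -0.072], [-0.005, -0.093]]
red [406 101  17  34 153] [[0.014, -0.089], [0.015, -0.076], [0.013, -0.074], [0.014, -0.089]]
red [ 353  190   44   78 2535] [[0.018, -0.148], [0.023, -0.118], [0.007, -0.118], [0.018, -0.149]]
tcp [ 0.0131 -0.1696  0.0214] [-10.5   1.1   4. ]
```

Contact: the lever is moving at about 10 N. I'll follow the arc.

drive_tool([
  [-0.07,0.21,0,0,0,0],
  [-0.06,0.22,0,0,0,0],
  [-0.03,0.22,0,0,0,0],
  [-0.01,0.22,0,0,0,0],
  [0.01,0.22,0,0,0,0],
  [0.03,0.22,0,0,0,0],
])

```text
time: 21.55
position: [0.6065, -0.1214, 0.0193]
ee_rot: [-0.015, 0.489, 0.872, -0.006]
wrist_force: [-23.2, -5.0, 3.4]
finger_gap: 0.006
grasp_force: 9.3
```

```bash
python3 -c "
from h import *
red('w16')"
```

```text
red [229  77  12  24  64] [[-0.017, -0.089], [-0.017, -0.078], [-0.017, -0.078], [-0.017, -0.089]]
red [ 260   86  113  197 6246] [[0.001, -0.097], [0.066, -0.127], [0.009, -0.072], [0.056, -0.139]]
red [628 146  12  44 250] [[0.161, -0.017], [0.17, -0.014], [0.166, -0.012], [0.179, -0.03]]
top red 7 [0.054, -0.117] [0.048, -0.121] [0.054, -0.117] [0.046, -0.119]
tcp [ 0.0534 -0.1517  0.0193] [-23.2  -5.    3.4]
```

drive_tool([
  [0,0,0,0,0,0],
  [0,0,0,0,0,0],
])

```text
time: 21.85
position: [0.6154, -0.1227, 0.0202]
ee_rot: [-0.006, 0.49, 0.872, -0.002]
wrist_force: [-7.7, -2.6, -2.0]
finger_gap: 0.004
grasp_force: 3.4
```

```bash
python3 -c "
from h import *
red('w17');st()"
```

```text
red [214  65  10  22  49] [[-0.018, -0.086], [-0.017, -0.078], [-0.017, -0.078], [-0.017, -0.088]]
red [ 242   72  131  211 7199] [[0.001, -0.097], [0.074, -0.129], [0.008, -0.071], [0.065, -0.141]]
red [620 135  20  80 587] [[0.163, -0.017], [0.186, -0.024], [0.168, -0.012], [0.198, -0.043]]
top red 7 [0.054, -0.117] [0.053, -0.122] [0.056, -0.12] [0.051, -0.117]
tcp [ 0.0621 -0.154   0.0202] [-7.7 -2.6 -2. ]
{'time': 21.95, 'position': [0.6154, -0.1227, 0.0201], 'ee_rot': [-0.0057, 0.49, 0.8717, -0.0022], 'qpos': [-0.3731, 0.7577, 1.5376, -0.0038, 0.8581, -0.9171], 'wrist_force': [-8.2145, -2.2967, -1.3985]}
```

drive_tool([
  [0.06,0.17,0,0,0,0],
  [0.07,0.17,0,0,0,0],
  [0.08,0.16,0,0,0,0],
  [0.1,0.15,0,0,0,0],
  [0.11,0.14,0,0,0,0],
  [0.12,0.135,0,0,0,0],
  [0,0,0,0,0,0],
  [0,0,0,0,0,0],
])

```text
time: 22.75
position: [0.6421, -0.0858, 0.022]
ee_rot: [0.001, 0.491, 0.871, 0.0]
wrist_force: [-0.6, 1.1, -0.7]
finger_gap: 0.005
grasp_force: 0.0
```

```bash
python3 -c "
from h import *
red('w18')"
```

```text
red [ 143  113  239  167 8802] [[-0.003, -0.098], [0.108, -0.094], [0.006, -0.068], [0.095, -0.107]]
red [ 574  153   39  107 1153] [[0.172, -0.007], [0.223, -0.034], [0.176, -0.003], [0.221, -0.041]]
top red 1 [0.085, -0.092] [0.085, -0.092] [0.085, -0.092] [0.085, -0.092]
tcp [ 0.0927 -0.1203  0.022 ] [-0.6  1.1 -0.7]
```

drive_tool([
  [0.15,0.06,0,0,0,0],
  [0.15,0.06,0,0,0,0],
  [0.15,0.06,0,0,0,0],
  [0.15,0.06,0,0,0,0],
  [0.15,0.05,0,0,0,0],
  [0,0,0,0,0,0],
])

```text
time: 23.45
position: [0.6376, -0.0539, 0.0229]
ee_rot: [0.002, 0.491, 0.871, 0.001]
wrist_force: [0.0, 0.5, -0.3]
finger_gap: 0.006
grasp_force: 0.0
```

```bash
python3 -c "
from h import *
red('w19')"
```

```text
red [ 143  179  249   99 8367] [[0.006, -0.097], [0.111, -0.06], [0.006, -0.066], [0.093, -0.074]]
red [556 196  30  72 753] [[0.172, 0.002], [0.207, -0.015], [0.175, 0.006], [0.204, -0.021]]
tcp [ 0.0919 -0.0882  0.0229] [ 0.   0.5 -0.3]
```

drive_tool([
  [0.12,0.05,0,0,0,0],
  [0.12,0.05,0,0,0,0],
  [0.12,0.05,0,0,0,0],
  [0,0,0,0,0,0],
])

```text
time: 23.95
position: [0.6336, -0.0447, 0.022]
ee_rot: [0.003, 0.489, 0.872, -0.004]
wrist_force: [-1.5, -16.9, 0.5]
finger_gap: 0.006
grasp_force: 8.1
```

```bash
python3 -c "
from h import *
red('w20')"
```

```text
red [555 212  25  69 632] [[0.171, 0.005], [0.199, -0.006], [0.174, 0.009], [0.202, -0.017]]
red [ 142  214  249   70 6430] [[0.006, -0.097], [0.108, -0.05], [0.006, -0.072], [0.091, -0.066]]
tcp [ 0.089  -0.0785  0.022 ] [ -1.5 -16.9   0.5]
```

drive_tool([
  [0.08,0.03,0,0,0,0],
  [0.06,0,0,0,0,0],
  [0,0,0,0,0,0],
  [0,0,0,0,0,0],
])

```text
time: 24.45
position: [0.6336, -0.044, 0.0222]
ee_rot: [0.006, 0.489, 0.872, -0.006]
wrist_force: [-0.9, -27.1, -1.8]
finger_gap: 0.004
grasp_force: 13.1
```

```bash
python3 -c "
from h import *
red('w21')"
```

```text
red [555 212  24  71 641] [[0.171, 0.006], [0.198, -0.005], [0.174, 0.01], [0.202, -0.017]]
red [ 141  218  249   66 6114] [[0.006, -0.099], [0.107, -0.049], [0.006, -0.073], [0.088, -0.067]]
tcp [ 0.089  -0.0779  0.0222] [ -0.9 -27.1  -1.8]
```

The lever is hard against its stop: 27 N and no movement. I'll back off, lift clear, and check from above.

drive_tool([
  [-0.3,0.05,0,0,0,0],
  [-0.5,0.1,0,0,0,0],
  [-0.4,0,0,0,0,0],
  [0,0,-1,0,0,0],
  [0,0,-1,0,0,0],
  [0,0,-1,0,0,0],
  [0,0,-1,0,0,0],
  [-0.5,0,-0.5,0,0,0],
  [0,0,0,0,0,0],
  [0,0,0,0,0,0],
])

```text
time: 25.55
position: [0.6708, -0.0879, 0.2011]
ee_rot: [-0.001, 0.491, 0.871, 0.0]
wrist_force: [-0.5, 0.4, -0.5]
finger_gap: 0.004
grasp_force: 0.0
```

Run:
```python
from h import *
red('w22')
d=dict(np.load("w22.npz"));print(wpx(d,O+[0,0,.117]));prof("w22")
h=cv2.cvtColor(d["pixels"],cv2.COLOR_RGB2HSV);m=(((h[...,0]<7)|(h[...,0]>173))&(h[...,1]>140)&(h[...,2]>40)).astype(np.uint8)
n,l,s,c=cv2.connectedComponentsWithStats(m);i=1+s[1:,4].argmax();y,x=np.nonzero(l==i)
Q=np.array([fr(wonz(d,a,b,.066))[:2] for a,b in zip(x,y)]);Q=Q[(Q[:,0]>.05)];v,_,_=np.linalg.svd((Q-Q.mean(0)).T);print("lever dir",v[:,0],np.degrees(np.arctan2(v[1,0]/v[0,0],1)),Q.max(0))
t=manip.get_image("top")["pixels"].astype(int);t0=np.load("top0.npz")["pixels"].astype(int)
df=np.abs(t-t0).max(2)
for n,(u,v) in dict(cob=(152,265),cel=(467,292),cup=(209,183),penc=(480,229)).items(): print(n,(df[v-14:v+15,u-14:u+15]>25).mean().round(3))
```

```text
red [ 213  116  133   40 2129] [[-0.0, -0.098], [0.109, -0.052], [0.008, -0.069], [0.107, -0.064]]
red [456 131  35  68 458] [[0.197, 0.002], [0.253, -0.029], [0.199, 0.007], [0.252, -0.037]]
top red 23 [0.094, -0.055] [0.095, -0.065] [0.108, -0.062] [0.091, -0.057]
tcp [ 0.1211 -0.1257  0.2011] [-0.5  0.4 -0.5]
[246.06376623  25.67926113]
-0.033 107 107 107 107 106 105 100 94 91 89 91 93 96 98 100 101 102 103 104 103 102 102 103 103 104 104
-0.025 106 106 106 106 106 104 102 99 94 92 94 96 96 100 104 105 106 108 109 110 115 121 130 140 142 144
0.025 164 164 164 163 159 154 145 136 130 128 136 144 153 157 160 162 163 164 164 163 163 163 163 163 163 163
0.033 164 165 165 164 160 155 146 137 129 128 131 142 152 156 159 161 162 163 164 164 164 164 164 164 163 164
lever dir [-0.98572256 -0.16837768] 9.693507224773082 [ 0.11138501 -0.04975753]
cob 0.0
cel 0.0
cup 0.0
penc 0.0
```

```bash
python3 -c "
from workcell import manip
print(manip.close_job())"
```

```text
the job is handed in; nothing more can be done
None
```

I turned the nut until the mould halves just touched, then pushed the red lever to its stop, where it stayed after I backed off; the pots, teacup and pencil look unmoved, and the job was handed in at about 26 s.

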